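# Hang the brass cuff on the black bracelet stand

## Robot

A 6-joint arm with a two-finger parallel gripper is mounted at the origin on the work surface. World frame = base frame: x ahead of the robot, y to its left, z up, the work surface at z = 0. Lengths are in m, angles in degrees, forces in N, time in s.
With the tool pointing down it reaches from about 0.225 to 0.725 m from the base axis. Payload 3.1 kg.
Tool frame: the origin (TCP) lies between the finger pads; the fingertips stand 25 mm ahead of it and the grasp point (between the pads) lies 6 mm ahead of it; z points along the fingers, y is the direction in which the jaws open and shut (so a half turn about z gives the same grasp; the last joint's range is limited). The gripper opens to 85 mm and grips with 20 to 120 N. Pads are 22 mm wide; open, the fingers measure 114 mm over their backs; the gripper's body (76 mm by 85 mm) begins 54 mm behind the grasp point. The pads swing forward as they close: fully open they stand 13 mm farther back than shut.
Start: joints at [61.146, 2.75, 5.684, 92.934, 0, 82.678], TCP at [0.193, 0.488, 0.218] pointing down, gripper open.
Joint ranges: [-166.93, 166.93], [-56.73, 111.36], [-69.38, 81.34], [-121.58, 131.49], [-85.45, 84.26], [-180, 180]. Speed limits (degrees/s): [159.86, 159.86, 180, 180, 180, 180].

## Interface

Orientations are given as a 3x3 rotation matrix whose columns are the frame's x, y, z axes.
In Python, from workcell import arm gives the robot as it stands.
- The arm moves only by the tool servo_tool, never from a script. Its argument "targets" is a list of rows, each a list of 7 numbers: the turn, a rotation vector about the world's x, y, z in degrees, then the shift along the world's x, y, z in m, then the opening in per cent of the stroke, from 0 (shut) to 100 (fully open). In form: [[rx, ry, rz, tx, ty, tz, fingers], ...]. A call has 1 to 12 rows; each row shifts and turns the commanded pose from where the row before left it; what a row does not reach is not made up. A row lasts 1/12 s, in which the tool goes at most 41.7 mm and 7.16 degrees, less where a joint would pass 70% of its speed; a pose out of reach is approached as far as the arm can. A call is refused whole if a number of a shift passes 0.0417 or a number of a turn 7.16, either way. A call with a gripper value outside its range is refused whole. The fingers move at their own pace and stop on an object; the grip force is fixed at half the most. Time passes only in rows, so rows that do not move let the fingers close. It gives the time, the measured TCP pose, the force and the opening at its end, in the units of the state.
- arm.get_obs(): the state, without advancing time (a new reading comes with each control period).
- arm.get_image(name): name is "scene" or "top"; returns (picture, depth): 480x640x3 uint8, blue, green, red; 480x640 float32, m along the optical axis (not along the pixel's ray), 0 where there is no reading.
- arm.calibration(name): a dict with "fx", "fy", "cx", "cy" (pixels), "k1" (the pictures are not rectified: a ray, as slopes to the right and down, at radius r is drawn at 1 + k1 r^2 times it, then the intrinsics apply), "rvec" (rotation vector, rad) and "tvec" (3), from world to camera coordinates, as OpenCV has them. Camera axes: x right, y down, z forward; pixel columns grow to the right and rows downward; lengths in m; the calibration is good to about 2 mm. A picture is of the moment at which its call begins. calibration takes no time and is no camera call.
- arm.hand_in(): hands the job in, once; it reports no verdict.
The state is a dict: "time": time; "q": joint angles; "joint_velocities": joint speeds; "joint_efforts": joint torques, N m; "tool_pos": TCP position; "eef_rot": TCP orientation; "ft_force": force on the tool from outside, world axes, zero at the start; "wrist_torque": the same for the moment, N m; "grip_width": finger opening in m.
Only numpy, scipy, OpenCV 4.12 (cv2) and the standard library are available. Lean on these libraries where they do the work, as an engineer would, in place of code of your own. Each camera call takes 0.05 s, during which the arm holds its last target.

## Task

Tidy the jewellery on the shop counter: pick up the open brass cuff bracelet and hang it on the bar of the black bracelet stand, passing the bar through the cuff's gap so that the cuff hangs freely from the bar, gap downwards and at rest. Leave the red cuff standing where it is.

Things in the scene. Friction and masses are not known exactly. Their poses are not given: they have to be found in the camera images.
- brass_cuff: Loose open cuff, brass-coloured, about 60 g, standing on its two tips, gap down. C-strip 30 wide, 4 thick; outside 58 across, 48 high; inside 50 across, 43.5 from tips' plane up to crown; gap 34. Flanks flat and parallel 15 to 31 mm above the tips: grasp there along x. Origin: centre of the gap, in the plane of the tips. x flank to flank, y along the bore (rod direction), z up to the crown.
- red_cuff: Bystander: the same cuff in red, loose, standing the same way; same sizes, origin and axes. Must stay where it is.
- black_stand: Black T-shaped stand, fixed. Base 100 (x) by 130 (y) by 12 mm; a 12 mm post in the middle carries a round bar, 12 mm diameter, 200 mm long along y, axis 130 mm above the counter, an 18 mm ball at each end. Bar empty; either arm will do. Origin: centre of the base's underside, under the bar's middle; z up. A hanging cuff has its tips 92 mm above the counter.
- white_stand: Bystander: the same stand in white, fixed, with a blue and a green cuff fixed on its two arms. Same origin and axes.
Not all that is in view belongs to the job. What is meant by the brass_cuff is not grey, and is the smaller of those in its own colour.

How it is judged:
By the outcome, as a careful person would: the job done as asked, in the order asked, and still so for the second after the job is handed in, with the robot touching nothing.
It also fails if it takes over 43 s, if anything falls off the work surface, if the arm or the gripper's body presses on something with over 40 N, if the wrist force passes 120 N, or if a joint passes its speed limit or range.

## Working session

There is one attempt and no reset: what is moved stays moved. The work goes in short steps, Python scripts to look and compute and a tool call to move; the robot and the scene stay as the last step left them, time stands still between calls to the robot, and variables do not carry over. Pictures are saved under pics/ and viewed, and the job is handed in when it is done.

Besides the shell and the picture viewer there is one more tool, called after ">>>" as name(argument=value, ...) on one line, values as JSON. servo_tool: Moves the arm, as the interface text tells. Its arguments: {"type":"object","properties":{"targets":{"type":"array"}},"required":["targets"]}

```bash
ls; mkdir -p pics; python3 - <<'E'
from workcell import arm
import cv2,numpy as np
o=arm.get_obs(); print(o)
for n in("scene","top"):
    im,d=arm.get_image(n); cv2.imwrite(f"pics/{n}0.png",im); np.save(f"pics/{n}0.npy",d); print(n,arm.calibration(n))
E
```

```text
pics
{'time': 0.0, 'q': array([6.11461699e+01, 2.79203718e+00, 5.59026061e+00, 9.29314937e+01,
       4.84613038e-04, 8.26792595e+01]), 'joint_velocities': array([-0.05684786,  0.07947448, -0.14549139,  0.06814611,  0.01389548,
        0.04028673]), 'joint_efforts': array([-1.61767457e-04, -3.38777840e+01,  3.20018041e+01,  1.99914241e-02,
       -1.70209400e-04, -1.91145574e-06]), 'tool_pos': array([0.19238166, 0.48780004, 0.2169131 ]), 'eef_rot': array([[-9.30205574e-01,  3.67037210e-01, -1.12988282e-03],
       [ 3.67038822e-01,  9.30203402e-01, -2.03315619e-03],
       [ 3.04776868e-04, -2.30596408e-03, -9.99997295e-01]]), 'ft_force': array([-0.70165671, -0.54869634, -0.02112287]), 'wrist_torque': array([-0.01743721,  0.0058839 ,  0.03192412]), 'grip_width': 0.08527211921995703}
scene {'fx': 442.1685073130363, 'fy': 442.1685073130363, 'cx': 319.2350144590674, 'cy': 236.3627398416791, 'k1': -0.0647654884804838, 'rvec': array([ 0.80410933,  2.5622865 , -1.13379616]), 'tvec': array([ 0.44314526, -0.14726614,  1.01208381])}
top {'fx': 617.3833303062343, 'fy': 617.3833303062343, 'cx': 323.15393260908667, 'cy': 236.06242208822906, 'k1': 0.017115309025508382, 'rvec': array([ 2.1580972 , -2.14223878,  0.16339642]), 'tvec': array([-0.04710849,  0.53518845,  0.94499292])}
```

View pics/scene0.png

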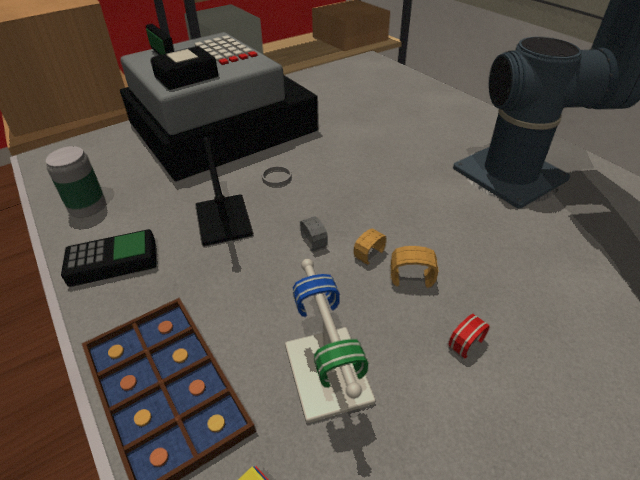

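View pics/top0.png

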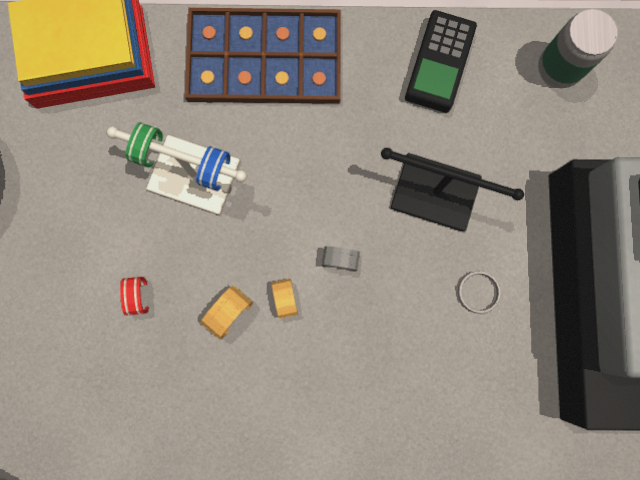

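The scene view shows the smaller brass cuff at about (370,246) and in the top view it is at (284,298). The larger brass cuff (225,312) and the grey one (341,258) are distractors. The black bar runs from (387,154) to (518,194) in the top view. Next I'll measure from both depth views.

```bash
cat > h.py <<'E'
import cv2,numpy as np
def cam(c):
    K=np.array([[c['fx'],0,c['cx']],[0,c['fy'],c['cy']],[0,0,1]]);D=np.array([c['k1'],0,0,0.]);R=cv2.Rodrigues(c['rvec'])[0];return K,D,R,np.array(c['tvec'])
def cloud(c,d):
    K,D,R,t=cam(c);v,u=np.mgrid[0:480,0:640]
    p=cv2.undistortPoints(np.stack([u,v],-1).reshape(-1,1,2).astype(float),K,D).reshape(480,640,2)
    P=np.dstack([p*d[...,None],d]); W=(P-t)@R; W[d<=0]=np.nan; return W
def proj(c,X):
    K,D,R,t=cam(c);return cv2.projectPoints(np.array(X,float).reshape(-1,1,3),c['rvec'],c['tvec'],K,D)[0].reshape(-1,2)
def tri(c1,p1,c2,p2):
    K1,D1,R1,t1=cam(c1);K2,D2,R2,t2=cam(c2)
    a=cv2.undistortPoints(np.array(p1,float).reshape(-1,1,2),K1,D1).reshape(-1,2).T;b=cv2.undistortPoints(np.array(p2,float).reshape(-1,1,2),K2,D2).reshape(-1,2).T
    X=cv2.triangulatePoints(np.c_[R1,t1],np.c_[R2,t2],a,b);return (X[:3]/X[3]).T
E
cat > m.py <<'E'
from workcell import arm
from h import *
W={}
for n in("scene","top"):
    c=arm.calibration(n);im=cv2.imread(f"pics/{n}0.png");d=np.load(f"pics/{n}0.npy");w=cloud(c,d);W[n]=(w,im)
    hsv=cv2.cvtColor(im,cv2.COLOR_BGR2HSV)
    m=((hsv[...,0]>10)&(hsv[...,0]<28)&(hsv[...,1]>120)&(hsv[...,2]>60)).astype(np.uint8)
    box=(355,225,387,265) if n=="scene" else (268,274,302,322)
    mm=np.zeros_like(m);x0,y0,x1,y1=box;mm[y0:y1,x0:x1]=m[y0:y1,x0:x1]
    p=w[mm>0];p=p[np.isfinite(p).all(1)]
    print(n,len(p),"pct z",np.percentile(p[:,2],[2,10,50,90,98]).round(4))
    r=cv2.minAreaRect(p[p[:,2]>0.004][:,:2].astype(np.float32)*1000);print(r,cv2.boxPoints(r).round(1).tolist())
    top=p[p[:,2]>p[:,2].max()-0.008];r=cv2.minAreaRect(top[:,:2].astype(np.float32)*1000);print("crown",r,top.mean(0))
    # table
    t=w[(w[...,2]>-.01)&(w[...,2]<.006)];print("table z",np.median(t[:,2]))
    # bar: dark with z 0.115..0.145
    b=w[(im.max(2)<80)&(w[...,2]>.12)&(w[...,2]<.142)&(w[...,0]>.3)] ;
    np.save(f"pics/bar_{n}.npy",b);print("bar",len(b),np.percentile(b,[1,50,99],axis=0).round(3))
E
python3 m.py
```

```text
scene 653 pct z [0.0031 0.0089 0.0405 0.0467 0.048 ]
((439.52783203125, 18.389785766601562), (57.888572692871094, 31.5485782623291), 12.816570281982422) [[407.79998779296875, 27.399999618530273], [414.79998779296875, -3.4000000953674316], [471.29998779296875, 9.399999618530273], [464.29998779296875, 40.20000076293945]]
crown ((438.95294189453125, 18.260169982910156), (48.936065673828125, 31.504714965820312), 12.977439880371094) [0.44118404 0.01960683 0.0450419 ]
table z -0.00027416584860799376
bar 2918 [[ 0.345 -1.1    0.12 ]
 [ 0.626 -0.44   0.132]
 [ 0.899  0.246  0.142]]
top 705 pct z [0.0316 0.0379 0.0447 0.048  0.0496]
((436.9118347167969, 17.344778060913086), (57.80246353149414, 29.851842880249023), 12.241661071777344) [[405.5, 25.799999237060547], [411.79998779296875, -3.4000000953674316], [468.29998779296875, 8.899999618530273], [462.0, 38.099998474121094]]
crown ((436.4163513183594, 17.363929748535156), (46.8615608215332, 29.76318359375), 12.656954765319824) [0.43636123 0.01740247 0.04619329]
table z -0.00035230304594256143
bar 2722 [[ 0.336 -0.442  0.12 ]
 [ 0.588 -0.439  0.134]
 [ 0.654 -0.131  0.142]]
```

```bash
python3 -c "
import cv2
a=cv2.imread('pics/top0.png')[250:350,100:360];b=cv2.imread('pics/scene0.png')[120:270,180:440]
cv2.imwrite('pics/c1.png',cv2.resize(a,None,fx=3,fy=3,interpolation=2));cv2.imwrite('pics/c2.png',cv2.resize(b,None,fx=3,fy=3,interpolation=2))"
```

```text
(no output)
```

View pics/c1.png

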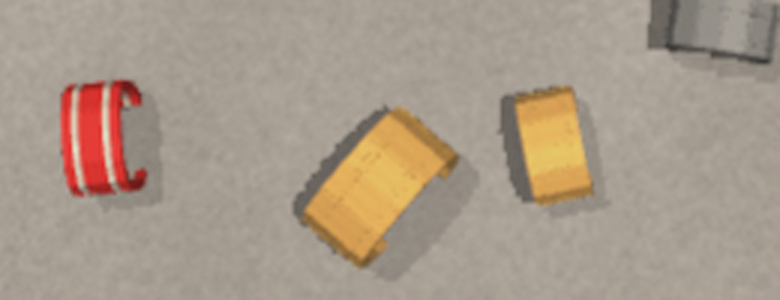

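View pics/c2.png

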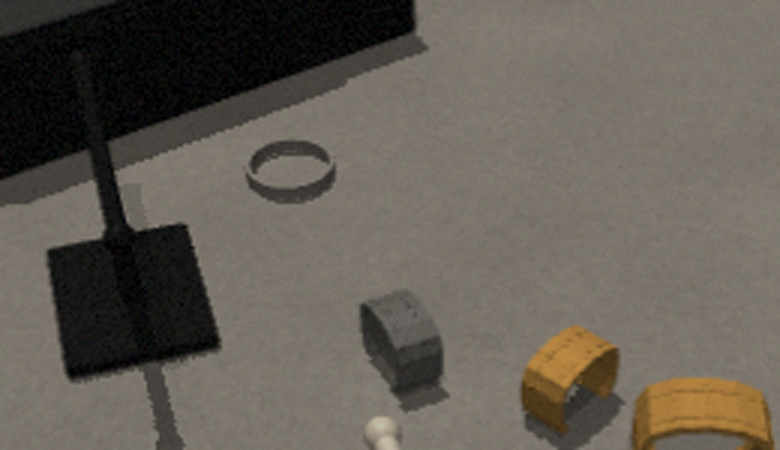

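Crops confirm it: the small brass cuff is standing gap down, with its bore roughly along the image rows. Next is the bar.

```bash
cat > m2.py <<'E'
from workcell import arm
from h import *
ct=arm.calibration("top");cs=arm.calibration("scene")
for n,c,box in(("top",ct,(378,140,530,236)),("scene",cs,(190,130,255,245))):
    im=cv2.imread(f"pics/{n}0.png");d=np.load(f"pics/{n}0.npy");w=cloud(c,d)
    x0,y0,x1,y1=box; s=w[y0:y1,x0:x1].reshape(-1,3);
    b=s[(s[:,2]>.115)&(s[:,2]<.16)]
    mu=np.median(b,0)
    for _ in range(5):
        mu=b.mean(0);u=np.linalg.svd(b-mu,full_matrices=False)[2][0];r=np.linalg.norm(np.cross(b-mu,u),axis=1);b=b[r<max(.012,2.5*np.median(r))]
    u*=np.sign(u[1]);t=(b-mu)@u
    print(n,len(b),"mid",(mu+u*(t.min()+t.max())/2).round(4),"u",u.round(4),"len",np.ptp(t).round(4),"ang",np.degrees(np.arctan2(u[1],u[0])).round(2),"ztop",np.percentile(b[:,2],[50,95]))
    e=s[(s[:,2]>.006)&(s[:,2]<.018)];r=cv2.minAreaRect(e[:,:2].astype(np.float32)*1000);print(" base",len(e),r,np.median(e[:,2]))
print("balls tri",tri(ct,[[387,154],[518,194]],cs,[[208,140],[235,268]]).round(4))
E
python3 m2.py
python3 -c "
import cv2
a=cv2.imread('pics/top0.png')[135:245,340:540];b=cv2.imread('pics/scene0.png')[120:280,170:280]
cv2.imwrite('pics/c3.png',cv2.resize(cv2.convertScaleAbs(a,alpha=2),None,fx=4,fy=4,interpolation=2));cv2.imwrite('pics/c4.png',cv2.resize(cv2.convertScaleAbs(b,alpha=2.5),None,fx=3.7,fy=3.7,interpolation=2))"
```

```text
top 1322 mid [ 0.6151 -0.2299  0.1343] u [ 2.940e-01  9.558e-01 -9.000e-04] len 0.2163 ang 72.9 ztop [0.13445415 0.13792504]
 base 3820 ((627.2215576171875, -233.90182495117188), (129.73854064941406, 141.8551483154297), 72.63101196289062) 0.011375839360568083
scene 476 mid [ 0.6192 -0.2261  0.1344] u [ 0.2989  0.9543 -0.0051] len 0.2135 ang 72.61 ztop [0.13476175 0.13718328]
 base 2251 ((585.6507568359375, -314.2832946777344), (325.9729919433594, 147.39157104492188), 61.00419616699219) 0.011404111987492464
balls tri [[ 0.631  -0.1318  0.2351]
 [ 0.619  -0.417  -0.2747]]
```

View pics/c3.png

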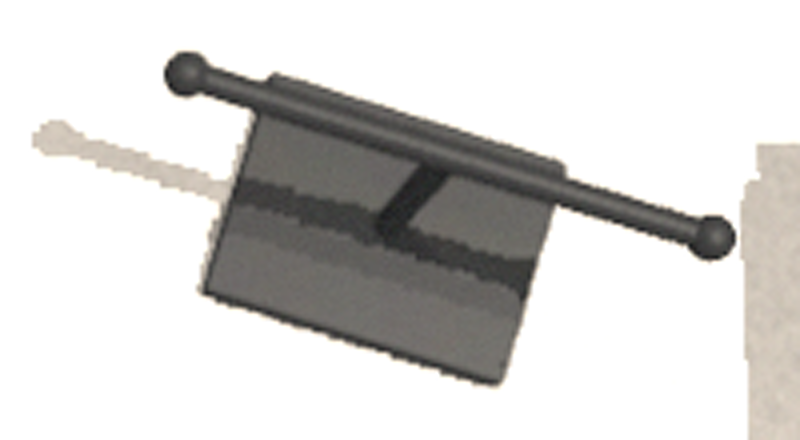

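View pics/c4.png

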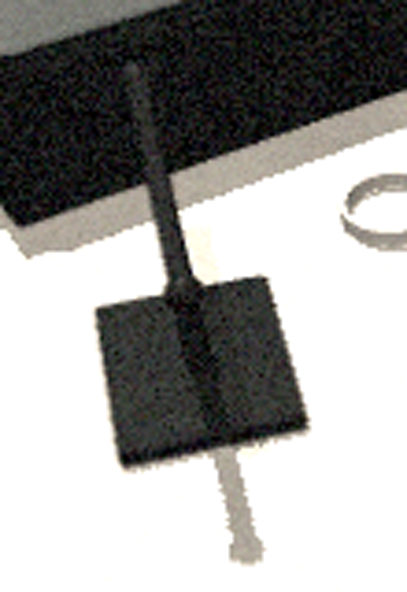

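>>> servo_tool(targets=[[0, 0, -2.8, 0.0123, -0.0235, -0.0035, 100], [0, 0, -2.8, 0.0123, -0.0235, -0.0035, 100], [0, 0, -2.8, 0.0123, -0.0235, -0.0035, 100], [0, 0, -2.8, 0.0123, -0.0235, -0.0035, 100], [0, 0, -2.8, 0.0123, -0.0235, -0.0035, 100], [0, 0, -2.8, 0.0123, -0.0235, -0.0035, 100], [0, 0, -2.8, 0.0123, -0.0235, -0.0035, 100], [0, 0, -2.8, 0.0123, -0.0235, -0.0035, 100], [0, 0, -2.8, 0.0123, -0.0235, -0.0035, 100], [0, 0, -2.8, 0.0123, -0.0235, -0.0035, 100]])

```text
time: 0.93
tool_pos: [0.3158, 0.252, 0.1825]
eef_rot: [[-0.647, 0.762, -0.001], [0.762, 0.647, -0.0], [0.0, -0.001, -1.0]]
ft_force: [0.9, 0.1, 0.2]
grip_width: 0.0856
```

>>> servo_tool(targets=[[0, 0, -2.8, 0.0123, -0.0235, -0.0035, 100], [0, 0, -2.8, 0.0123, -0.0235, -0.0035, 100], [0, 0, -2.8, 0.0123, -0.0235, -0.0035, 100], [0, 0, -2.8, 0.0123, -0.0235, -0.0035, 100], [0, 0, -2.8, 0.0123, -0.0235, -0.0035, 100], [0, 0, -2.8, 0.0123, -0.0235, -0.0035, 100], [0, 0, -2.8, 0.0123, -0.0235, -0.0035, 100], [0, 0, -2.8, 0.0123, -0.0235, -0.0035, 100], [0, 0, -2.8, 0.0123, -0.0235, -0.0035, 100], [0, 0, -2.8, 0.0123, -0.0235, -0.0035, 100], [0, 0, 0, 0, 0, 0, 100], [0, 0, 0, 0, 0, 0, 100]])

```text
time: 1.93
tool_pos: [0.4382, 0.0175, 0.1472]
eef_rot: [[-0.214, 0.977, -0.002], [0.977, 0.214, 0.001], [0.001, -0.002, -1.0]]
ft_force: [-0.0, 0.1, -0.3]
grip_width: 0.0856
```

```bash
cat > look.py <<'E'
from workcell import arm
import cv2,numpy as np,sys
t=sys.argv[1]
for n in("scene","top"):
    im,d=arm.get_image(n); cv2.imwrite(f"pics/{n}{t}.png",im); np.save(f"pics/{n}{t}.npy",d)
o=arm.get_obs()
R=o['eef_rot'];print(o['time'],o['tool_pos'].round(4),'yang',np.degrees(np.arctan2(R[1,1],R[0,1])).round(2),'z',R[:,2].round(4),o['ft_force'].round(2),o['grip_width'].round(4))
E
python3 look.py 1
```

```text
Traceback (most recent call last):
  File "look.py", line 7, in <module>
    R=o['eef_rot'];print(o['time'],o['tool_pos'].round(4),'yang',np.degrees(np.arctan2(R[1,1],R[0,1])).round(2),'z',R[:,2].round(4),o['ft_force'].round(2),o['grip_width'].round(4))
                                                                                                                                                           ^^^^^^^^^^^^^^^^^^^^^
AttributeError: 'float' object has no attribute 'round'
```

View pics/scene1.png

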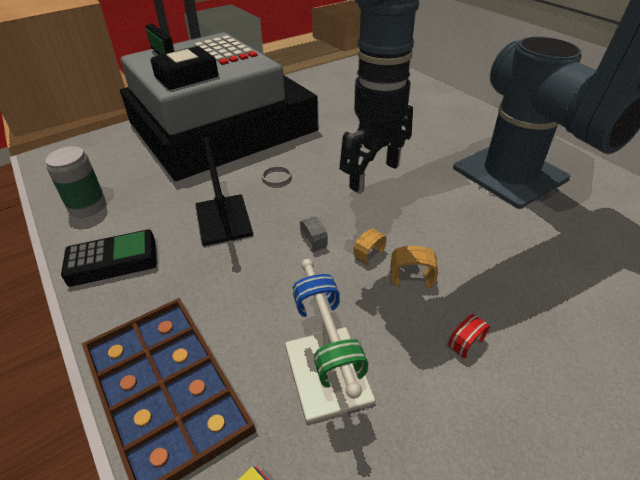

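View pics/top1.png

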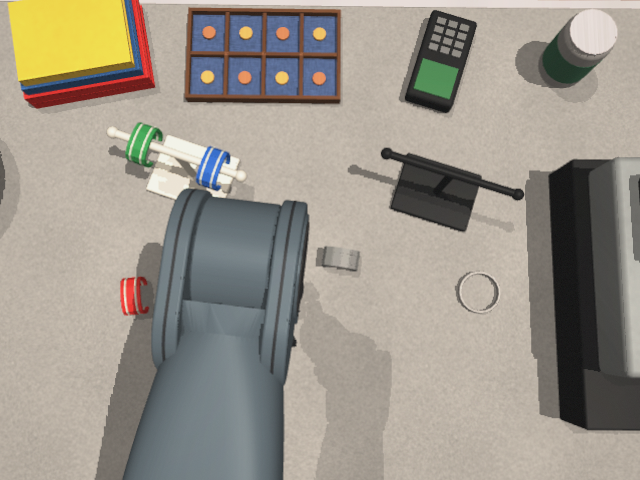

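The scene view shows the fingers (fingertips at about (357,185) and (392,165)) over the cuff at (370,246). The top view is blocked by the arm. I'll check the fingertips' offset from the expected place in the scene camera.

```bash
sed -i "s/o\['grip_width'\].round(4)/round(o['grip_width'],4)/" look.py; python3 - <<'E'
from workcell import arm
from h import *
c=arm.calibration("scene");w=cloud(c,np.load("pics/scene1.npy"))
o=arm.get_obs();p=o['tool_pos'];R=o['eef_rot']
s=w[130:200,330:425].reshape(-1,3);s=s[np.isfinite(s).all(1)]
q=(s-p)@R
q=q[(q[:,2]>-.02)&(q[:,2]<.04)&(abs(q[:,1])<.07)]
print(len(q),q[:,2].max())
for sg in(1,-1):
    a=q[(q[:,1]*sg>.02)&(q[:,2]>-.005)];print(sg,np.percentile(a,[1,50,99],axis=0).round(4))
E
```

```text
Traceback (most recent call last):
ValueError: zero-size array to reduction operation maximum which has no identity
```

```bash
python3 - <<'E'
from workcell import arm
from h import *
c=arm.calibration("scene");w=cloud(c,np.load("pics/scene1.npy"))
o=arm.get_obs();p=o['tool_pos'];R=o['eef_rot'];print(p)
print(proj(c,[p+R@np.array([0,y,z]) for y in(-.05,0,.05) for z in (0,.012,.025)]).round(0).tolist())
for uv in((357,180),(393,160),(347,165)): print(uv,w[uv[1],uv[0]],(w[uv[1],uv[0]]-p)@R)
E
```

```text
[0.43808583 0.01882338 0.147811  ]
[[393.0, 178.0], [392.0, 183.0], [391.0, 190.0], [375.0, 191.0], [374.0, 197.0], [374.0, 203.0], [355.0, 205.0], [355.0, 211.0], [355.0, 217.0]]
(357, 180) [0.49157083 0.03657285 0.20155759] [ 0.00580309  0.0560028  -0.05379958]
(393, 160) [0.39813976 0.01275214 0.18899357] [ 0.00275414 -0.04035611 -0.04113822]
(347, 165) [0.50654137 0.03059696 0.23035845] [-0.00324488  0.06929548 -0.08262243]
```

```bash
python3 look.py 2; python3 - <<'E'
from workcell import arm
from h import *
a=cv2.imread('pics/scene2.png')[90:260,310:440]
c=arm.calibration("scene");w=cloud(c,np.load("pics/scene2.npy"))
cv2.imwrite('pics/c5.png',cv2.resize(cv2.convertScaleAbs(a,alpha=2),None,fx=3.5,fy=3.5,interpolation=2))
for u in (355,392): print([(v,w[v,u].round(3).tolist()) for v in range(140,215,6)])
E
```

```text
2.1333 [0.4383 0.0193 0.1482] yang 12.57 z [-2.e-04  3.e-04 -1.e+00] [-0.04 -0.09  0.55] 0.0851
[(140, [0.503, 0.042, 0.275]), (146, [0.504, 0.044, 0.267]), (152, [0.504, 0.044, 0.257]), (158, [0.505, 0.047, 0.25]), (164, [0.505, 0.046, 0.24]), (170, [0.505, 0.047, 0.23]), (176, [0.493, 0.033, 0.207]), (182, [0.493, 0.034, 0.197]), (188, [0.493, 0.035, 0.187]), (194, [0.344, -0.145, -0.001]), (200, [0.358, -0.127, 0.001]), (206, [0.37, -0.112, -0.0]), (212, [0.381, -0.096, -0.001])]
[(140, [0.398, 0.005, 0.222]), (146, [0.398, 0.007, 0.212]), (152, [0.397, 0.008, 0.201]), (158, [0.397, 0.009, 0.19]), (164, [0.398, 0.011, 0.18]), (170, [0.216, -0.169, -0.001]), (176, [0.235, -0.147, 0.002]), (182, [0.251, -0.13, 0.002]), (188, [0.264, -0.114, 0.0]), (194, [0.277, -0.099, -0.001]), (200, [0.293, -0.081, 0.0]), (206, [0.306, -0.067, -0.001]), (212, [0.321, -0.05, 0.001])]
```

View pics/c5.png

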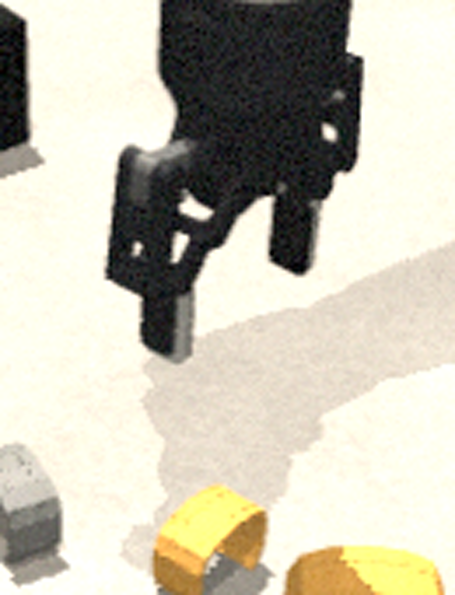

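The fingertips show at z≈0.178, though the stated TCP would put them at about 0.13. Lateral position agrees. I'll lower partway and check again before committing.

>>> servo_tool(targets=[[0, 0, 0, 0, -0.001, -0.014, 100], [0, 0, 0, 0, 0, -0.014, 100], [0, 0, 0, 0, 0, -0.014, 100], [0, 0, 0, 0, 0, -0.014, 100], [0, 0, 0, 0, 0, -0.014, 100], [0, 0, 0, 0, 0, 0, 100], [0, 0, 0, 0, 0, 0, 100], [0, 0, 0, 0, 0, 0, 100]])

```text
time: 2.8
tool_pos: [0.439, 0.0178, 0.0791]
eef_rot: [[-0.217, 0.976, 0.001], [0.976, 0.217, -0.0], [-0.0, 0.001, -1.0]]
ft_force: [-0.5, 0.1, 0.1]
grip_width: 0.0856
```

```bash
python3 look.py 3; python3 - <<'E'
from workcell import arm
from h import *
a=cv2.imread('pics/scene3.png')[130:300,310:440]
c=arm.calibration("scene");w=cloud(c,np.load("pics/scene3.npy"))
cv2.imwrite('pics/c6.png',cv2.resize(cv2.convertScaleAbs(a,alpha=2),None,fx=3.5,fy=3.5,interpolation=2))
for u in (350,355,360,392): print(u,[(v,w[v,u].round(3).tolist()) for v in range(190,250,6)])
E
```

```text
2.9 [0.4396 0.0176 0.0795] yang 12.51 z [ 2.5e-03 -2.0e-04 -1.0e+00] [ 0.09 -0.27  0.73] 0.0854
350 [(190, [0.507, 0.041, 0.192]), (196, [0.507, 0.041, 0.182]), (202, [0.509, 0.044, 0.173]), (208, [0.509, 0.045, 0.162]), (214, [0.496, 0.029, 0.133]), (220, [0.493, 0.026, 0.118]), (226, [0.416, -0.068, -0.002]), (232, [0.428, -0.053, -0.0]), (238, [0.438, -0.039, -0.001]), (244, [0.448, -0.027, -0.002])]
355 [(190, [0.501, 0.045, 0.192]), (196, [0.5, 0.044, 0.181]), (202, [0.5, 0.044, 0.169]), (208, [0.498, 0.044, 0.156]), (214, [0.493, 0.037, 0.138]), (220, [0.492, 0.037, 0.124]), (226, [0.487, 0.033, 0.106]), (232, [0.418, -0.05, -0.003]), (238, [0.432, -0.032, 0.001]), (244, [0.466, 0.009, 0.036])]
360 [(190, [0.478, 0.028, 0.172]), (196, [0.34, -0.132, 0.001]), (202, [0.486, 0.04, 0.16]), (208, [0.489, 0.044, 0.152]), (214, [0.484, 0.039, 0.134]), (220, [0.483, 0.039, 0.121]), (226, [0.4, -0.056, -0.001]), (232, [0.412, -0.042, -0.001]), (238, [0.455, 0.01, 0.045]), (244, [0.462, 0.019, 0.041])]
392 [(190, [0.396, 0.017, 0.13]), (196, [0.395, 0.017, 0.117]), (202, [0.297, -0.077, -0.0]), (208, [0.312, -0.06, 0.001]), (214, [0.323, -0.047, -0.001]), (220, [0.337, -0.032, 0.0]), (226, [0.349, -0.019, -0.001]), (232, [0.361, -0.005, -0.0]), (238, [0.372, 0.007, -0.001]), (244, [0.383, 0.02, -0.001])]
```

View pics/c6.png

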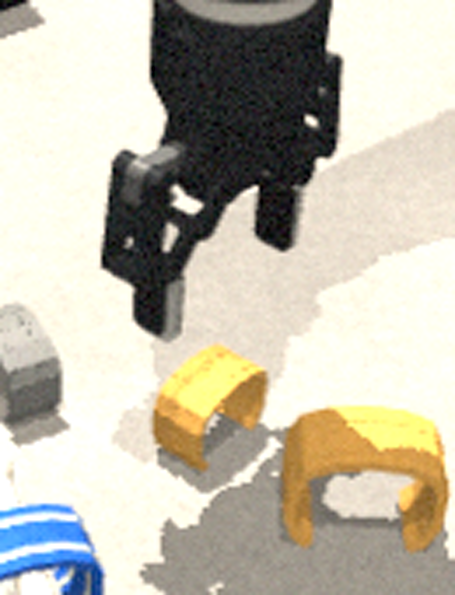

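Lateral alignment agrees with the scene camera (cuff (0.4395, 0.0184) and TCP (0.4396, 0.0176)). The fingertips are at 0.108 while the TCP reads 0.0795, about 40 mm higher than the text implies. I'll go by the images and lower in steps.

>>> servo_tool(targets=[[0, 0, 0, 0, 0, -0.01, 100], [0, 0, 0, 0, 0, -0.01, 100], [0, 0, 0, 0, 0, -0.01, 100], [0, 0, 0, 0, 0, -0.01, 100], [0, 0, 0, 0, 0, -0.008, 100], [0, 0, 0, 0, 0, 0, 100], [0, 0, 0, 0, 0, 0, 100]])

```text
time: 3.48
tool_pos: [0.4377, 0.0174, 0.0289]
eef_rot: [[-0.216, 0.976, -0.002], [0.976, 0.216, 0.0], [0.001, -0.002, -1.0]]
ft_force: [-0.4, 0.3, -0.2]
grip_width: 0.0851
```

```bash
python3 look.py 4; python3 - <<'E'
from workcell import arm
from h import *
a=cv2.imread('pics/scene4.png')[160:290,310:440]
c=arm.calibration("scene");w=cloud(c,np.load("pics/scene4.npy"))
cv2.imwrite('pics/c7.png',cv2.resize(cv2.convertScaleAbs(a,alpha=2),None,fx=4,fy=4,interpolation=2))
for u in (352,356,390): print(u,[(v,w[v,u].round(3).tolist()) for v in range(210,265,5)])
E
```

```text
3.5833 [0.4389 0.0173 0.0303] yang 12.46 z [ 4.e-04 -0.e+00 -1.e+00] [-0.49 -0.4   0.05] 0.0853
352 [(210, [0.502, 0.041, 0.152]), (215, [0.504, 0.043, 0.145]), (220, [0.505, 0.045, 0.136]), (225, [0.504, 0.044, 0.125]), (230, [0.504, 0.045, 0.115]), (235, [0.504, 0.046, 0.105]), (240, [0.493, 0.034, 0.079]), (245, [0.493, 0.034, 0.068]), (250, [0.455, -0.011, -0.001]), (255, [0.464, 0.0, -0.0]), (260, [0.472, 0.01, -0.001])]
356 [(210, [0.496, 0.043, 0.151]), (215, [0.495, 0.043, 0.141]), (220, [0.495, 0.043, 0.13]), (225, [0.405, -0.064, -0.002]), (230, [0.489, 0.038, 0.103]), (235, [0.486, 0.035, 0.088]), (240, [0.486, 0.035, 0.076]), (245, [0.485, 0.035, 0.065]), (250, [0.469, 0.017, 0.028]), (255, [0.467, 0.016, 0.014]), (260, [0.465, 0.013, -0.002])]
390 [(210, [0.396, 0.017, 0.087]), (215, [0.394, 0.017, 0.074]), (220, [0.394, 0.018, 0.063]), (225, [0.35, -0.023, -0.001]), (230, [0.359, -0.013, -0.002]), (235, [0.37, -0.0, 0.0]), (240, [0.381, 0.012, 0.002]), (245, [0.389, 0.021, 0.0]), (250, [0.397, 0.031, -0.001]), (255, [0.407, 0.042, 0.0]), (260, [0.415, 0.051, -0.0])]
```

View pics/c7.png

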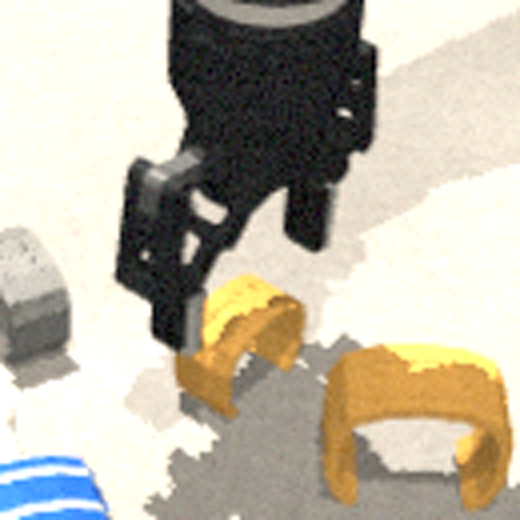

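Fingertips now show at z≈0.058, with the cuff between them and its crown still too low to grip. I'll continue downward, watching the force.

>>> servo_tool(targets=[[0, 0, 0, 0, 0, -0.008, 100], [0, 0, 0, 0, 0, -0.008, 100], [0, 0, 0, 0, 0, -0.008, 100], [0, 0, 0, 0, 0, 0, 100], [0, 0, 0, 0, 0, 0, 100]])

```text
time: 4.0
tool_pos: [0.4376, 0.0175, 0.005]
eef_rot: [[-0.216, 0.976, -0.002], [0.976, 0.216, 0.0], [0.001, -0.002, -1.0]]
ft_force: [0.7, 0.2, -0.4]
grip_width: 0.0854
```

>>> servo_tool(targets=[[0, 0, 0, 0, 0, -0.004, 100], [0, 0, 0, 0, 0, -0.004, 100], [0, 0, 0, 0, 0, -0.004, 100], [0, 0, 0, 0, 0, 0, 100], [0, 0, 0, 0, 0, 0, 100]])

```text
time: 4.42
tool_pos: [0.4383, 0.0174, -0.0063]
eef_rot: [[-0.216, 0.976, -0.001], [0.976, 0.216, 0.0], [0.0, -0.001, -1.0]]
ft_force: [-0.5, 0.1, -0.1]
grip_width: 0.085
```

```bash
python3 look.py 5; python3 - <<'E'
from workcell import arm
from h import *
a=cv2.imread('pics/scene5.png')[160:290,310:440]
c=arm.calibration("scene");w=cloud(c,np.load("pics/scene5.npy"))
cv2.imwrite('pics/c8.png',cv2.resize(cv2.convertScaleAbs(a,alpha=2),None,fx=4,fy=4,interpolation=2))
for u in (352,356,388): print(u,[(v,w[v,u].round(3).tolist()) for v in range(220,275,4)])
E
```

```text
4.5167 [ 0.4388  0.0173 -0.0058] yang 12.47 z [ 2.e-04 -0.e+00 -1.e+00] [-0.49  0.26  0.25] 0.0852
352 [(220, [0.495, 0.033, 0.123]), (224, [0.5, 0.04, 0.123]), (228, [0.504, 0.045, 0.119]), (232, [0.503, 0.044, 0.11]), (236, [0.503, 0.045, 0.102]), (240, [0.502, 0.044, 0.092]), (244, [0.502, 0.044, 0.083]), (248, [0.501, 0.044, 0.073]), (252, [0.493, 0.035, 0.052]), (256, [0.493, 0.035, 0.043]), (260, [0.492, 0.035, 0.032]), (264, [0.478, 0.018, -0.001]), (268, [0.483, 0.026, -0.002]), (272, [0.49, 0.034, -0.001])]
356 [(220, [0.487, 0.034, 0.12]), (224, [0.494, 0.043, 0.121]), (228, [0.494, 0.043, 0.112]), (232, [0.481, 0.028, 0.087]), (236, [0.425, -0.037, -0.001]), (240, [0.434, -0.026, 0.001]), (244, [0.488, 0.039, 0.071]), (248, [0.491, 0.043, 0.066]), (252, [0.485, 0.036, 0.049]), (256, [0.485, 0.037, 0.04]), (260, [0.485, 0.037, 0.029]), (264, [0.471, 0.022, -0.001]), (268, [0.478, 0.03, -0.001]), (272, [0.485, 0.04, 0.001])]
388 [(220, [0.394, 0.014, 0.06]), (224, [0.395, 0.015, 0.052]), (228, [0.397, 0.018, 0.045]), (232, [0.396, 0.018, 0.035]), (236, [0.394, 0.018, 0.024]), (240, [0.382, 0.008, -0.001]), (244, [0.389, 0.016, -0.001]), (248, [0.396, 0.024, -0.001]), (252, [0.405, 0.034, 0.0]), (256, [0.411, 0.041, -0.001]), (260, [0.419, 0.05, 0.002]), (264, [0.424, 0.056, -0.001]), (268, [0.432, 0.065, 0.001]), (272, [0.437, 0.071, -0.001])]
```

View pics/c8.png

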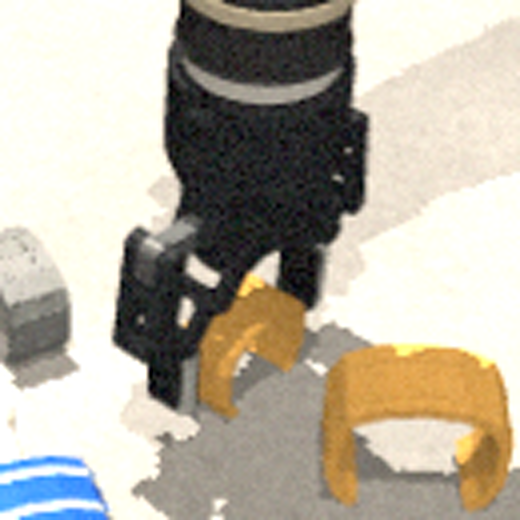

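Tips are now at z≈0.022 on both sides of the cuff with no force. I'll go 8 mm lower, then close.

>>> servo_tool(targets=[[0, 0, 0, 0, 0, -0.004, 100], [0, 0, 0, 0, 0, -0.004, 100], [0, 0, 0, 0, 0, 0, 100], [0, 0, 0, 0, 0, 0, 60], [0, 0, 0, 0, 0, 0, 60], [0, 0, 0, 0, 0, 0, 60], [0, 0, 0, 0, 0, 0, 60], [0, 0, 0, 0, 0, 0, 50], [0, 0, 0, 0, 0, 0, 50], [0, 0, 0, 0, 0, 0, 50]])

```text
time: 5.35
tool_pos: [0.439, 0.0173, -0.0136]
eef_rot: [[-0.216, 0.976, 0.001], [0.976, 0.216, -0.0], [-0.0, 0.001, -1.0]]
ft_force: [1.0, -0.2, 1.1]
grip_width: 0.0572
```

```bash
python3 look.py 6; python3 - <<'E'
from workcell import arm
from h import *
a=cv2.imread('pics/scene6.png')[160:290,310:440]
c=arm.calibration("scene");w=cloud(c,np.load("pics/scene6.npy"))
cv2.imwrite('pics/c9.png',cv2.resize(cv2.convertScaleAbs(a,alpha=2),None,fx=4,fy=4,interpolation=2))
for u in (354,358,384): print(u,[(v,w[v,u].round(3).tolist()) for v in range(230,275,4)])
E
```

```text
5.45 [ 0.439   0.0173 -0.0137] yang 12.47 z [ 6.e-04 -0.e+00 -1.e+00] [ 0.09 -0.63  0.41] 0.057
354 [(230, [0.496, 0.041, 0.108]), (234, [0.498, 0.044, 0.103]), (238, [0.497, 0.043, 0.092]), (242, [0.496, 0.043, 0.083]), (246, [0.496, 0.043, 0.074]), (250, [0.495, 0.042, 0.063]), (254, [0.495, 0.042, 0.054]), (258, [0.482, 0.028, 0.025]), (262, [0.48, 0.026, 0.012]), (266, [0.478, 0.024, -0.001]), (270, [0.484, 0.033, 0.0]), (274, [0.49, 0.04, -0.0])]
358 [(230, [0.464, 0.014, 0.072]), (234, [0.487, 0.04, 0.094]), (238, [0.458, 0.008, 0.046]), (242, [0.462, 0.013, 0.041]), (246, [0.477, 0.031, 0.054]), (250, [0.478, 0.033, 0.047]), (254, [nan, nan, nan]), (258, [0.477, 0.033, 0.026]), (262, [0.477, 0.033, 0.016]), (266, [0.472, 0.029, -0.0]), (270, [0.478, 0.036, -0.001]), (274, [0.484, 0.044, -0.002])]
384 [(230, [0.408, 0.02, 0.048]), (234, [0.41, 0.023, 0.04]), (238, [0.413, 0.027, 0.035]), (242, [0.411, 0.027, 0.025]), (246, [0.409, 0.026, 0.012]), (250, [0.407, 0.025, 0.0]), (254, [0.414, 0.033, 0.0]), (258, [0.421, 0.041, 0.0]), (262, [0.427, 0.049, -0.0]), (266, [0.434, 0.056, -0.0]), (270, [0.441, 0.064, 0.0]), (274, [0.447, 0.071, -0.0])]
```

View pics/c9.png

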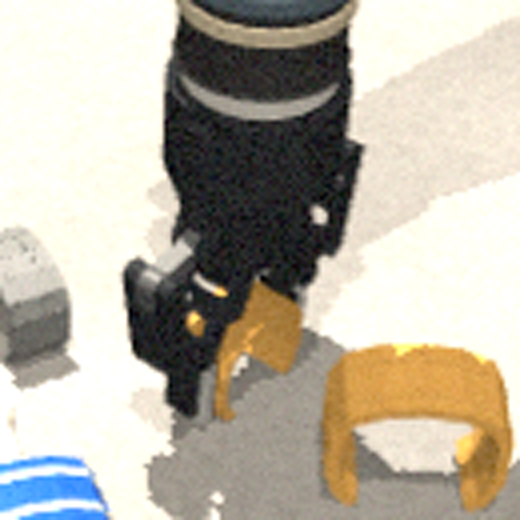

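The cuff is gripped at 57 mm width. Lift it.

>>> servo_tool(targets=[[0, 0, 0, 0, 0, 0.005, 50], [0, 0, 0, 0, 0, 0.01, 50], [0, 0, 0, 0, 0, 0.015, 50], [0, 0, 0, 0, 0, 0.02, 50], [0, 0, 0, 0, 0, 0.02, 50], [0, 0, 0, 0, 0, 0.02, 50], [0, 0, 0, 0, 0, 0.02, 50], [0, 0, 0, 0, 0, 0.02, 50], [0, 0, 0, 0, 0, 0.02, 50], [0, 0, 0, 0, 0, 0.02, 50], [0, 0, 0, 0, 0, 0.01, 50], [0, 0, 0, 0, 0, 0, 50]])

```text
time: 6.45
tool_pos: [0.4405, 0.0172, 0.1695]
eef_rot: [[-0.216, 0.976, 0.006], [0.976, 0.216, -0.001], [-0.002, 0.006, -1.0]]
ft_force: [-0.0, 0.6, -0.6]
grip_width: 0.0569
```

```bash
python3 look.py 7
```

```text
6.55 [0.4387 0.0173 0.166 ] yang 12.47 z [ 2.e-04 -0.e+00 -1.e+00] [ 0.57  0.59 -0.59] 0.0576
```

View pics/scene7.png

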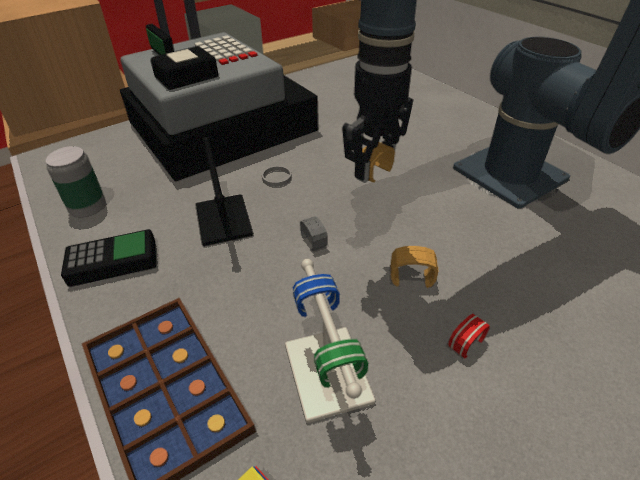

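The cuff is held level. Next I'll carry it above the bar's near arm, turning -29.8°.

>>> servo_tool(targets=[[0, 0, -1.86, 0.012, -0.0127, 0, 50], [0, 0, -1.86, 0.012, -0.0127, 0, 50], [0, 0, -1.86, 0.012, -0.0127, 0, 50], [0, 0, -1.86, 0.012, -0.0127, 0, 50], [0, 0, -1.86, 0.012, -0.0127, 0, 50], [0, 0, -1.86, 0.012, -0.0127, 0, 50], [0, 0, -1.86, 0.012, -0.0127, 0, 50], [0, 0, -1.86, 0.012, -0.0127, 0, 50]])

```text
time: 7.22
tool_pos: [0.5338, -0.0845, 0.1635]
eef_rot: [[0.044, 0.999, -0.004], [0.999, -0.044, 0.001], [0.001, -0.004, -1.0]]
ft_force: [-0.3, -0.5, -0.8]
grip_width: 0.0572
```

>>> servo_tool(targets=[[0, 0, -1.86, 0.012, -0.0127, 0, 50], [0, 0, -1.86, 0.012, -0.0127, 0, 50], [0, 0, -1.86, 0.012, -0.0127, 0, 50], [0, 0, -1.86, 0.012, -0.0127, 0, 50], [0, 0, -1.86, 0.012, -0.0127, 0, 50], [0, 0, -1.86, 0.012, -0.0127, 0, 50], [0, 0, -1.86, 0.012, -0.0127, 0, 50], [0, 0, -1.86, 0.012, -0.0127, 0, 50], [0, 0, 0, 0, 0, 0, 50], [0, 0, 0, 0, 0, 0, 50], [0, 0, 0, 0, 0, 0, 50]])

```text
time: 8.13
tool_pos: [0.6295, -0.1851, 0.1644]
eef_rot: [[0.297, 0.955, -0.003], [0.955, -0.297, 0.002], [0.001, -0.004, -1.0]]
ft_force: [-0.5, -0.6, -0.2]
grip_width: 0.0573
```

```bash
python3 look.py 8; python3 -c "
import cv2
a=cv2.imread('pics/scene8.png')[60:250,130:330]
cv2.imwrite('pics/c10.png',cv2.resize(cv2.convertScaleAbs(a,alpha=2.2),None,fx=3,fy=3,interpolation=2))"
```

```text
8.2333 [ 0.6299 -0.1849  0.1655] yang -17.24 z [-1.5e-03  8.0e-04 -1.0e+00] [-0.58 -0.31  0.29] 0.057
```

View pics/c10.png

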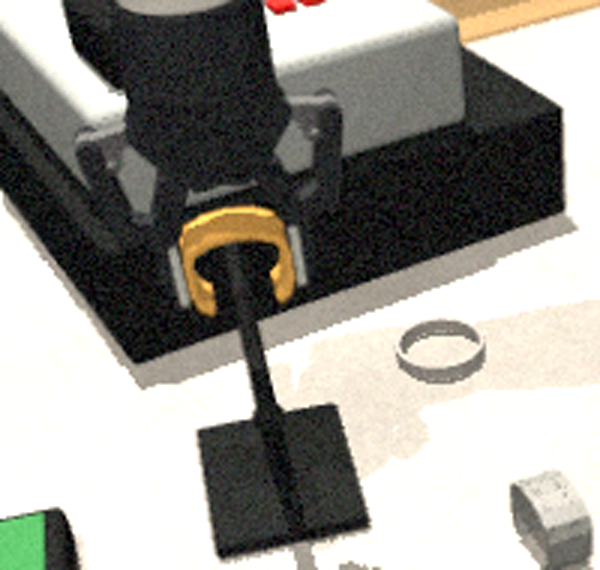

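View pics/top8.png

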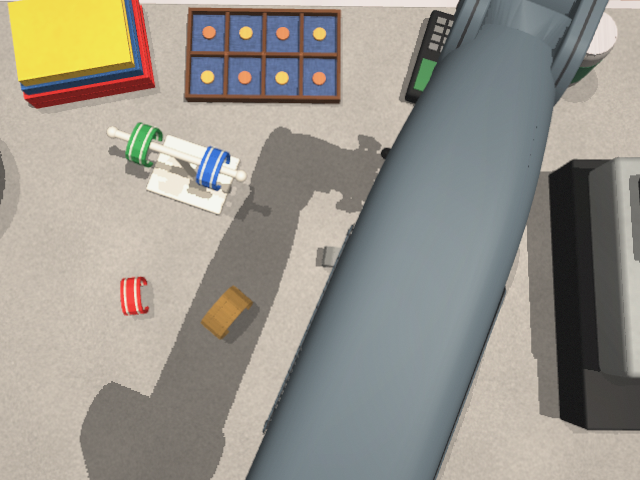

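The crop shows the cuff held gap down, with the bar's near ball visible at crop (268,410) below and in line with the gap. I'll quantify the offset in the bar's frame.

```bash
python3 - <<'E'
from workcell import arm
from h import *
c=arm.calibration("scene");im=cv2.imread('pics/scene8.png');w=cloud(c,np.load("pics/scene8.npy"))
hsv=cv2.cvtColor(im,cv2.COLOR_BGR2HSV);m=(hsv[...,0]>10)&(hsv[...,0]<28)&(hsv[...,1]>120)&(hsv[...,2]>40)
m[:,:180]=0;m[:,250:]=0;m[:120]=0;m[180:]=0
p=w[m];p=p[np.isfinite(p).all(1)];p=p[(p[:,2]>.12)&(p[:,2]<.27)]
a=np.radians(72.75);u=np.array([np.cos(a),np.sin(a)]);n=np.array([u[1],-u[0]])
print(len(p),"n",np.percentile(p[:,:2]@n,[1,50,99]),"s",np.percentile(p[:,:2]@u,[1,99]),"z",np.percentile(p[:,2],[1,99]))
d=w[135:205,195:225].reshape(-1,3);d=d[(d[:,2]>.118)&(d[:,2]<.145)]
w0=cloud(c,np.load("pics/scene0.npy"));d=w0[135:200,195:225].reshape(-1,3);d=d[(d[:,2]>.118)&(d[:,2]<.145)]
print("bar n",np.percentile(d[:,:2]@n,[2,50,98]),"s",np.percentile(d[:,:2]@u,[1,99]))
o=arm.get_obs();print("tcp n",o['tool_pos'][:2]@n,"s",o['tool_pos'][:2]@u)
print("cam",-cam(c)[2].T@cam(c)[3])
E
```

```text
590 n [0.62883183 0.65809476 0.68582633] s [-0.00400036  0.02776516] z [0.18085875 0.22525718]
bar n [0.65132506 0.65839489 0.66457229] s [-0.13665406  0.07028757]
tcp n 0.6563774020476668 s 0.010150056666232456
cam [0.83711151 0.45075513 0.58175838]
```

Cuff centre is at n=0.6573 against the bar's 0.6580, so it is aligned within 1 mm, and it sits mid-arm at 29–61 mm from the post. Lower it.

>>> servo_tool(targets=[[0, 0, 0, 0.0005, 0, -0.008, 50], [0, 0, 0, 0, 0, -0.01, 50], [0, 0, 0, 0, 0, -0.01, 50], [0, 0, 0, 0, 0, -0.01, 50], [0, 0, 0, 0, 0, -0.01, 50], [0, 0, 0, 0, 0, -0.01, 50], [0, 0, 0, 0, 0, -0.01, 50], [0, 0, 0, 0, 0, -0.008, 50], [0, 0, 0, 0, 0, -0.004, 50], [0, 0, 0, 0, 0, 0, 50], [0, 0, 0, 0, 0, 0, 50], [0, 0, 0, 0, 0, 0, 50]])

```text
time: 9.23
tool_pos: [0.6317, -0.1861, 0.0869]
eef_rot: [[0.297, 0.955, 0.001], [0.955, -0.297, -0.001], [-0.0, 0.001, -1.0]]
ft_force: [-0.1, -0.4, -0.7]
grip_width: 0.0569
```

```bash
python3 look.py 9; python3 -c "
import cv2
a=cv2.imread('pics/scene9.png')[100:240,150:310]
cv2.imwrite('pics/c11.png',cv2.resize(cv2.convertScaleAbs(a,alpha=2.5),None,fx=4,fy=4,interpolation=2))"
```

```text
9.3333 [ 0.6319 -0.1861  0.0872] yang -17.29 z [ 1.7e-03 -7.0e-04 -1.0e+00] [-0.09 -1.22 -1.11] 0.0571
```

View pics/c11.png

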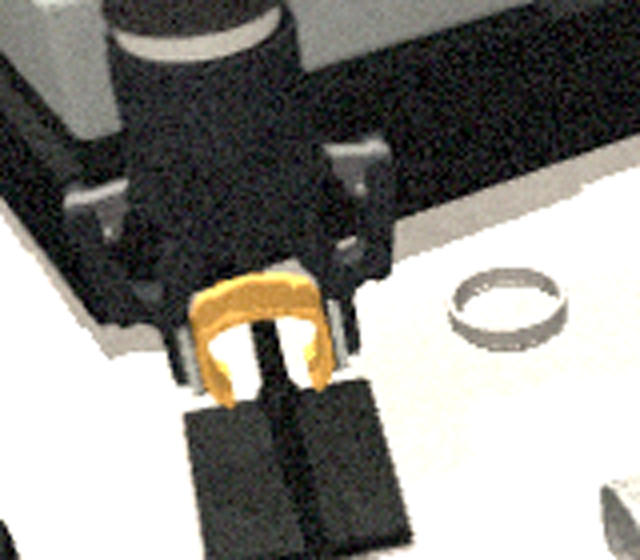

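The bar passes through the gap, centred under the crown (crop x≈265 between the tips at 232 and 318). I'll finish lowering gently.

>>> servo_tool(targets=[[0, 0, 0, 0, 0, -0.002, 50], [0, 0, 0, 0, 0, -0.002, 50], [0, 0, 0, 0, 0, -0.002, 50], [0, 0, 0, 0, 0, 0, 50], [0, 0, 0, 0, 0, 0, 50]])

```text
time: 9.75
tool_pos: [0.6309, -0.1857, 0.0797]
eef_rot: [[0.297, 0.955, -0.001], [0.955, -0.297, 0.0], [0.0, -0.001, -1.0]]
ft_force: [-0.3, 0.2, -0.9]
grip_width: 0.057
```

>>> servo_tool(targets=[[0, 0, 0, 0, 0, -0.001, 50], [0, 0, 0, 0, 0, 0, 50], [0, 0, 0, 0, 0, 0, 50]])

```text
time: 10.0
tool_pos: [0.6313, -0.1859, 0.0792]
eef_rot: [[0.297, 0.955, 0.0], [0.955, -0.297, -0.0], [-0.0, 0.0, -1.0]]
ft_force: [0.7, -0.7, -1.1]
grip_width: 0.0572
```

>>> servo_tool(targets=[[0, 0, 0, 0, 0, -0.001, 50], [0, 0, 0, 0, 0, 0, 50], [0, 0, 0, 0, 0, 0, 50]])

```text
time: 10.25
tool_pos: [0.6313, -0.1859, 0.0791]
eef_rot: [[0.297, 0.955, 0.001], [0.955, -0.297, -0.0], [-0.0, 0.001, -1.0]]
ft_force: [-2.2, 0.8, 4.6]
grip_width: 0.0569
```

Contact is felt (+4.6 N up). Back off 1 mm, then open gradually.

>>> servo_tool(targets=[[0, 0, 0, 0, 0, 0.001, 50], [0, 0, 0, 0, 0, 0, 50], [0, 0, 0, 0, 0, 0, 68], [0, 0, 0, 0, 0, 0, 70], [0, 0, 0, 0, 0, 0, 72], [0, 0, 0, 0, 0, 0, 76], [0, 0, 0, 0, 0, 0, 82], [0, 0, 0, 0, 0, 0, 90], [0, 0, 0, 0, 0, 0, 100], [0, 0, 0, 0, 0, 0, 100], [0, 0, 0, 0, 0, 0, 100], [0, 0, 0, 0, 0, 0, 100]])

```text
time: 11.25
tool_pos: [0.6312, -0.1859, 0.0791]
eef_rot: [[0.297, 0.955, 0.0], [0.955, -0.297, -0.0], [-0.0, 0.0, -1.0]]
ft_force: [-0.2, 0.3, 0.4]
grip_width: 0.0852
```

```bash
python3 look.py 10; python3 -c "
import cv2
a=cv2.imread('pics/scene10.png')[100:240,150:310]
cv2.imwrite('pics/c12.png',cv2.resize(cv2.convertScaleAbs(a,alpha=2.5),None,fx=4,fy=4,interpolation=2))"
```

```text
11.35 [ 0.6312 -0.1858  0.0791] yang -17.29 z [-0.  0. -1.] [-0.09 -0.7  -0.13] 0.0853
```

View pics/c12.png

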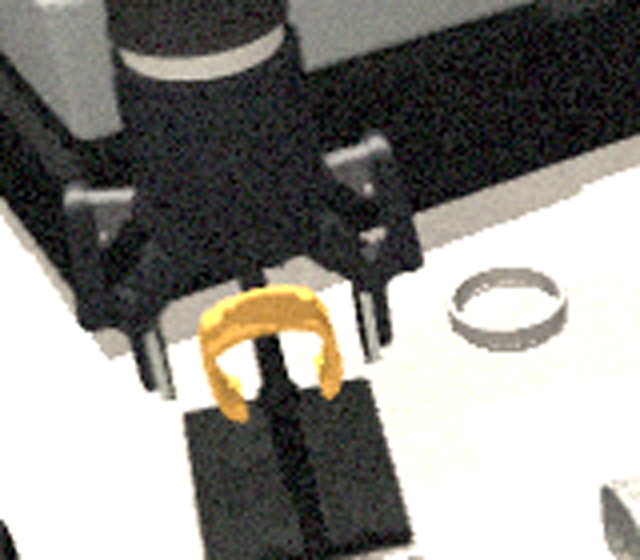

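The cuff hangs on the bar clear of both fingers (finger tips at crop (165,395) and (372,360)). Retract straight up.

>>> servo_tool(targets=[[0, 0, 0, 0, 0, 0.005, 100], [0, 0, 0, 0, 0, 0.01, 100], [0, 0, 0, 0, 0, 0.012, 100], [0, 0, 0, 0, 0, 0.015, 100], [0, 0, 0, 0, 0, 0.015, 100], [0, 0, 0, 0, 0, 0.015, 100], [0, 0, 0, 0, 0, 0.015, 100], [0, 0, 0, 0, 0, 0.015, 100], [0, 0, 0, 0, 0, 0.015, 100], [0, 0, 0, 0, 0, 0.01, 100], [0, 0, 0, 0, 0, 0, 100], [0, 0, 0, 0, 0, 0, 100]])

```text
time: 12.35
tool_pos: [0.6319, -0.1861, 0.2077]
eef_rot: [[0.297, 0.955, 0.003], [0.955, -0.297, -0.001], [-0.0, 0.003, -1.0]]
ft_force: [-1.1, 0.0, -1.1]
grip_width: 0.0858
```

>>> servo_tool(targets=[[0, 0, 0, -0.012, 0.02, 0, 100], [0, 0, 0, -0.012, 0.02, 0, 100], [0, 0, 0, -0.012, 0.02, 0, 100], [0, 0, 0, -0.012, 0.02, 0, 100], [0, 0, 0, -0.012, 0.02, 0, 100], [0, 0, 0, -0.012, 0.02, 0, 100], [0, 0, 0, -0.012, 0.02, 0, 100], [0, 0, 0, -0.012, 0.02, 0, 100], [0, 0, 0, -0.012, 0.02, 0, 100], [0, 0, 0, -0.012, 0.02, 0, 100], [0, 0, 0, 0, 0, 0, 100], [0, 0, 0, 0, 0, 0, 100]])

```text
time: 13.35
tool_pos: [0.5103, 0.015, 0.2052]
eef_rot: [[0.295, 0.955, -0.001], [0.955, -0.295, -0.0], [-0.001, -0.001, -1.0]]
ft_force: [1.5, -0.2, -0.3]
grip_width: 0.0854
```

>>> servo_tool(targets=[[0, 0, 0, 0, 0, 0, 100], [0, 0, 0, 0, 0, 0, 100], [0, 0, 0, 0, 0, 0, 100], [0, 0, 0, 0, 0, 0, 100], [0, 0, 0, 0, 0, 0, 100], [0, 0, 0, 0, 0, 0, 100], [0, 0, 0, 0, 0, 0, 100], [0, 0, 0, 0, 0, 0, 100], [0, 0, 0, 0, 0, 0, 100], [0, 0, 0, 0, 0, 0, 100], [0, 0, 0, 0, 0, 0, 100], [0, 0, 0, 0, 0, 0, 100]])

```text
time: 14.35
tool_pos: [0.5112, 0.0142, 0.2061]
eef_rot: [[0.297, 0.955, 0.0], [0.955, -0.297, -0.0], [-0.0, 0.0, -1.0]]
ft_force: [-0.2, -1.0, 0.6]
grip_width: 0.085
```

```bash
python3 look.py 11; python3 -c "
import cv2
a=cv2.imread('pics/scene11.png')[100:240,150:310]
cv2.imwrite('pics/c13.png',cv2.resize(cv2.convertScaleAbs(a,alpha=2.5),None,fx=4,fy=4,interpolation=2))"
```

```text
14.45 [0.5112 0.0142 0.2061] yang -17.29 z [-0. -0. -1.] [ 0.14  0.03 -0.16] 0.0851
```

View pics/c13.png

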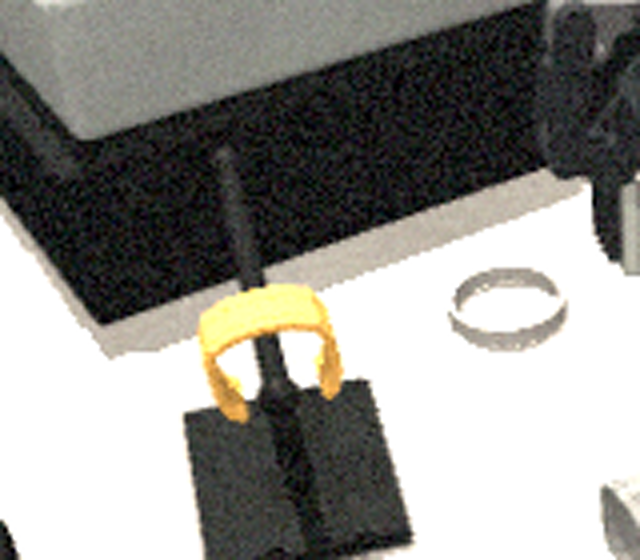

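View pics/top11.png

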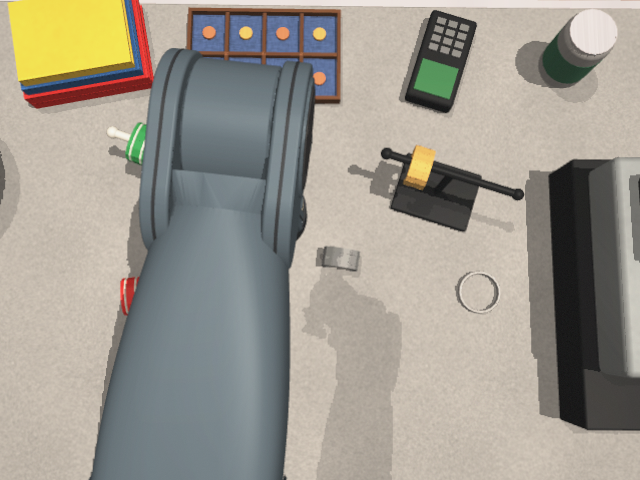

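The cuff hangs on the bar at top (420,167) and scene crop (270,345), with the gripper well clear. I'll check that it is at rest, how high it hangs, its tilt, and that the red cuff hasn't moved.

>>> servo_tool(targets=[[0, 0, 0, 0, 0, 0, 100], [0, 0, 0, 0, 0, 0, 100], [0, 0, 0, 0, 0, 0, 100], [0, 0, 0, 0, 0, 0, 100], [0, 0, 0, 0, 0, 0, 100], [0, 0, 0, 0, 0, 0, 100]])

```text
time: 14.95
tool_pos: [0.5112, 0.0141, 0.2061]
eef_rot: [[0.297, 0.955, -0.0], [0.955, -0.297, -0.0], [-0.0, -0.0, -1.0]]
ft_force: [-0.2, -0.2, -0.0]
grip_width: 0.0856
```

```bash
python3 look.py 12; python3 - <<'E'
from workcell import arm
from h import *
c=arm.calibration("scene")
a=np.radians(72.75);u=np.array([np.cos(a),np.sin(a)]);n=np.array([u[1],-u[0]])
for k in(10,11,12):
    im=cv2.imread(f'pics/scene{k}.png');w=cloud(c,np.load(f"pics/scene{k}.npy"))
    hsv=cv2.cvtColor(im,cv2.COLOR_BGR2HSV);m=(hsv[...,0]>10)&(hsv[...,0]<28)&(hsv[...,1]>120)&(hsv[...,2]>40)
    mm=m.copy();mm[:,:190]=0;mm[:,245:]=0;mm[:165]=0;mm[215:]=0
    p=w[mm];p=p[np.isfinite(p).all(1)];p=p[p[:,2]>.07];N=p[:,:2]@n
    L=p[N<.645];Rr=p[N>.672]
    print(k,len(p),"n",np.percentile(N,[1,99]).round(4),"s",np.percentile(p[:,:2]@u,[1,99]).round(4),"z",np.percentile(p[:,2],[1,99]).round(4),"tipz",np.percentile(L[:,2],2).round(4),np.percentile(Rr[:,2],2).round(4))
d=cv2.absdiff(cv2.imread('pics/scene11.png'),cv2.imread('pics/scene12.png'));print("diff 11-12 at cuff",d[165:215,190:245].mean(), "bg",d[300:350,500:600].mean())
d=cv2.absdiff(cv2.imread('pics/scene0.png'),cv2.imread('pics/scene12.png'))
for im in('0','12'):
    h=cv2.cvtColor(cv2.imread(f'pics/scene{im}.png'),cv2.COLOR_BGR2HSV);r=((h[...,0]<8)|(h[...,0]>172))&(h[...,1]>150);r[:300]=0;r[370:]=0;r[:,:440]=0;r[:,500:]=0;v,x=np.nonzero(r);print("red",im,len(x),x.mean().round(2),v.mean().round(2))
E
```

```text
15.05 [0.5112 0.0142 0.2061] yang -17.29 z [ 0. -0. -1.] [-1.02  0.34  0.41] 0.0854
10 521 n [0.6294 0.6851] s [-0.0041  0.027 ] z [0.0942 0.1412] tipz 0.0965 0.094
11 526 n [0.6293 0.6854] s [-0.0042  0.0271] z [0.094  0.1408] tipz 0.0974 0.0936
12 523 n [0.6295 0.6854] s [-0.0042  0.0269] z [0.0943 0.1409] tipz 0.0966 0.094
diff 11-12 at cuff 2.904 bg 1.8866
red 0 698 468.04 334.09
red 12 704 468.05 333.93
```

```bash
python3 -c "
from workcell import arm
print(arm.hand_in())"
```

```text
the job is handed in; nothing more can be done
None
```

The brass cuff is hanging on the near (+y) arm of the black stand, gap down, with the bar through the gap. I handed the job in at about 15 s of the 43 s allowed.

**What I did:** I took the smaller of the two brass cuffs, gripped it by its flanks and carried it to the stand. I lowered it over the bar until it touched (4.6 N), released it and moved the gripper well clear.

**Last checks, from the scene camera:**
- **Height:** the crown is at about 141 mm, where 140 is expected.
- **Position on the bar:** the cuff is centred across the bar to about 1 mm and sits 29–60 mm from the post.
- **At rest:** three pictures over about 3.7 s agree to within 1 mm.
- **Red cuff:** it moved less than 0.2 px between the first and last pictures, so it is still where it stood.

**What disagreed:**
- **Fingertip height:** the cameras showed the fingertips about 40 mm higher than the stated tool dimensions imply. I set the grasp height from the images, at a reported TCP z of about -14 mm.
- **Tips:** the lowest points seen on the two sides were about 97 and 94 mm, where 92 is expected. That could be a tilt of a few degrees or the tips being partly hidden from the camera.
- **Camera offset:** the two cameras differed by about 2–4 mm. I allowed for this when placing the cuff.

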